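# Fold back the bay guard and move the vial cassette to the dispenser cradle

## Robot

A 6-joint arm with a two-finger parallel gripper is mounted at the origin on the work surface. World frame = base frame: x ahead of the robot, y to its left, z up, the work surface at z = 0. Lengths are in m, angles in rad, forces in N, time in s.
With the tool pointing down it reaches from about 0.375 to 0.975 m from the base axis. Payload 3.8 kg.
Tool frame: the origin (TCP) lies on the centre line of the jaws, within the pads' length; the fingertips stand 17 mm ahead of it and the grasp point (between the pads) lies 2 mm behind it (bot.tip_extent is the distance from the TCP to the fingertips, in m); z points along the fingers, y is the line along which they close (so a half turn about z gives the same grasp; the last joint's range is limited). The gripper opens to 85 mm and grips with 20 to 120 N. Pads are 22 mm wide; open, the fingers measure 114 mm over their backs; the gripper's body (76 mm by 85 mm) begins 54 mm behind the grasp point. The pads swing forward as they close: fully open they stand 13 mm farther back than shut.
Start: joints at [-1.257, 0.264, 1.604, -0, 1.274, -0.037], TCP at [0.232, -0.634, 0.226] pointing down, gripper open.
Joint ranges: [-2.63, 2.63], [-0.94, 2.18], [0.31, 2.57], [-1.31, 4.45], [0, 2.66], [-2.55, 2.55]. Speed limits (rad/s): [2.57, 2.57, 3.14, 3.14, 3.14, 3.14].

## Interface

Orientations are given as a rotation vector (axis times angle).
In Python, from workcell import readout, read_camera, finish_job, bot gives the robot as it stands.
- The arm moves only by the tool jog_arm, never from a script. Its argument "deltas" is one flat list of numbers, 7 for each row, row after row: the shift along the tool's x, y, z in m, then the turn, a rotation vector about the tool's x, y, z in degrees, then the gripper command: -1 is shut, 1 is fully open, values between are in proportion. A call has 1 to 8 rows; each row is the pose to reach, as a shift and turn from the pose commanded when the call began, along the tool's axes at that moment; what a row does not reach only later rows make up. A row lasts 1/10 s, in which the tool goes at most 50 mm and 8.59 degrees, less where a joint would pass 70% of its speed; a pose out of reach is approached as far as the arm can. A call with a gripper value outside its range is refused whole. The fingers move at their own pace and stop on an object; "squeeze" is the grip in N (left out, the last holds). Time passes only in rows, so rows that repeat a pose let the fingers close. It gives the time, the measured TCP pose, the force, the opening and the grip force at its end, in the units of the state.
- readout.read_state(): the state, without advancing time (a new reading comes with each control period).
- read_camera(name): name is "side" or "top" or "wrist"; returns a dict with "color" (384x512x3 uint8, blue, green, red), "fx", "fy", "cx", "cy" (pixels), "dist" ([k1, k2, p1, p2, k3] as OpenCV has them; the pictures are not rectified), "origin" and "attitude" of the camera in the world. Camera axes: x right, y down, z forward; pixel columns grow to the right and rows downward; lengths in m; the calibration is good to about 2 mm. A picture is of the moment at which its call begins. There is no depth.
- finish_job(): hands the job in; it is judged then, once.
The state is a dict: "time": time; "q": joint angles; "joint_vel": joint speeds; "joint_torque": joint torques, N m; "tool_pos": TCP position; "tcp_rot": TCP orientation; "wrist_force": force on the tool from outside, world axes, zero at the start; "torque": the same for the moment, N m; "width": opening from 0.0 (shut) to 1.0 (fully open); "grip_force": force on a finger pad.
Only numpy, scipy, OpenCV 4.12 (cv2) and the standard library are available. Lean on these libraries where they do the work, as an engineer would, in place of code of your own. Each camera call takes 0.05 s, during which the arm holds its last target. There are 200 camera calls.

## Task

Push the green bifold guard at its fold hinge until both panels are folded right back against the side of the bay, then draw the grey vial cassette out by its orange front tab until it is clear of the roof and let go of it on the bench. Take it again by its white middle grip, keep it level, and lower it gently between the two black uprights of the cradle so that it sits flat on the cradle floor, either way round. Leave the jar, bottle, shaker and amber pot where they stand.

Things in the scene. Friction and masses are not known exactly. Their poses are not given: they have to be found in the camera images.
- bay: Low black bay, fixed, 112 mm high. Origin on the bench in mid-doorway, +x straight into the bay, +y to the jamb carrying the guard. Inner faces: sides y = +-125 mm, back x = 235 mm; posts reach out to x = -5. No lintel, no floor plate: the floor is the bench, the track is flush. Open at the top up to point roof_edge. The bench before the doorway is clear.
- roof_edge (a point): Middle of the front edge of the bay's clear roof, on its upper face: bay x = 98 mm, z = 120 mm. The roof is 8 mm thick and covers all the bay behind this edge.
- fold (a joint): Green bifold guard: angle t (rad) of its first panel, 0 = closed flat, 1.50 = stop, folded right back. Two 8 mm panels, 115 mm between hinge lines, tops at 84 mm. The first hangs at bay (0, 115 mm); the second follows, its free edge in the track x = 0. Light friction: it stays where left; 1 to 3 N on the hinge towards bay +y folds it.
- fold_hinge (a point): Top of the upright steel fold-hinge barrel, on its axis: 14 mm diameter, top at z = 125 mm, so 41 mm of it stand clear above the panel tops and can be pushed from the side. The fold points out of the bay: at guard angle t it is at bay x = -115 sin t, y = 115 - 115 cos t (mm).
- cassette_center (a point): Centre of the cassette's grey box, 170 x 46 x 50 mm (x, y, z), 25 mm above its underside; about 0.35 kg. It starts standing on the bench in the bay, +x roughly into the bay; its x runs along its length, the orange tab is at its -x end. Guard and roof hold it until it is drawn out to bay -x; it is clear of the roof when this point is at bay x < 0.
- cassette_tab (a point): Orange pull tab, an upright plate across the cassette's front end, 10 mm thick (cassette x), 40 mm wide (y), from 50 to 100 mm above the underside; this point is in its mid-plane at 80 mm, 77 mm from the cassette's middle. 57 mm lie free between it and the white grip. In the bay it is under the open top, at least 60 mm before the roof.
- cassette_grip (a point): White grip on the cassette's middle, an upright block 30 mm long (cassette x), 14 mm thick (y), from 50 to 100 mm above the underside; this point is on its axis at 80 mm. Its top passes 12 mm under the roof.
- cradle: Dispenser cradle, fixed; origin under its centre on the bench, x along its length. Floor top at 8 mm; side lips with inner faces at y = +-28 mm, tops at 20 mm; black end uprights 60 mm wide, inner faces x = +-93 mm, tops at 166 mm. The cassette lies along x between them, 8 mm spare at each end, 5 mm at each side; its centre is then at z = 33 mm.
- jar: Bystander: loose clear glass jar, white lid, 56 mm diameter, 75 mm high, beside the bay's -y wall in front. Origin: centre of its underside.
- bottle: Bystander: loose white bottle, blue cap, 54 mm diameter, 120 mm high, on the cradle's -y side. Origin: centre of its underside.
- shaker: Bystander: loose green shaker with a white wheel on top, 104 mm diameter, 62 mm high, between robot and work. Origin: centre of its underside.
- pot: Bystander: loose amber pot, blue lid, 44 mm diameter, 50 mm high, standing on the bay's roof (at z = 120 mm), at the back. Origin: centre of its underside.
Not all that is in view belongs to the job. What is meant by the cradle is not blue, and is the smaller of those in its own colour.

How it is judged:
On the way, in this order (a step that is already met when the one before it is completed fails the run):
1. the guard is folded right back (value of joint fold above 1.36 rad), for 0.2 s.
2. the cassette is drawn out clear of the roof and stands on the bench, let go of (x of cassette_center in the frame of bay below 0.006 m and height (world z) of cassette_center below 0.032 m and contact force between the fingers and cassette below 0.2 N and linear speed of cassette below 0.03 m/s), for 0.2 s.
3. the cassette is taken again and lifted off the bench (height (world z) of cassette_center above 0.06 m and contact force between the fingers and cassette above 1 N), for 0.2 s.
At the end, for the whole second after the job is handed in: Guard at 1.36 rad or more; cassette released, at rest on the cradle floor (centre within 10 mm along, 8 mm across, 4 mm in height; tilt under 0.05 rad; within 0.12 rad of the cradle, either way round); jar, bottle, shaker and pot moved less than 30 mm (value of joint fold above 1.36 rad and x of cassette_center in the frame of cradle between -0.0105 and 0.0105 m and y of cassette_center in the frame of cradle between -0.008 and 0.008 m and height (world z) of cassette_center between 0.029 and 0.037 m and angle between cassette_center's own z axis and vertical below 0.05 rad and angle between the x axis of cassette_center and the x axis of cradle, either way round below 0.12 rad and linear speed of cassette below 0.02 m/s and distance of each of jar, bottle, shaker, pot from where it was at the start of the episode below 0.03 m); the robot touches nothing.
It fails at once if the cassette is tipped more than 0.5 rad (angle between cassette_center's own z axis and vertical above 0.5 rad).
It fails at once if the cassette is let fall (faster than 0.6 m/s out of the fingers) (linear speed of cassette above 0.6 m/s and contact force between the fingers and cassette below 0.1 N).
It fails at once if the jar, bottle, shaker or pot is shifted more than 30 mm or knocked over (distance of any of jar, bottle, shaker, pot from where it was at the start of the episode above 0.03 m or angle between any of jar, bottle, shaker, pot's own z axis and vertical above 0.5 rad).
It also fails if it takes over 62 s, if anything falls off the work surface, if the arm or the gripper's body presses on something with over 40 N, if the wrist force passes 120 N, or if a joint passes its speed limit or range.

## Working session

There is one attempt and no reset: what is moved stays moved. The work goes in short steps, Python scripts to look and compute and a tool call to move; the robot and the scene stay as the last step left them, time stands still between calls to the robot, and variables do not carry over. Pictures are saved under pics/ and viewed, at most 10 in all, crops included, and the job is handed in when it is done.

Besides the shell and the picture viewer there is one more tool, called after ">>>" by a JSON object that holds its "api" and its "payload", one argument or row to a line. jog_arm: Moves the arm, as the interface text tells. Its arguments: {"type":"object","properties":{"deltas":{"type":"array"},"squeeze":{"type":"number"}},"required":["deltas"]}

```bash
mkdir -p pics; cat > h.py <<'E'
import numpy as np, cv2, pickle
from scipy.spatial.transform import Rotation as R
from workcell import readout, read_camera, finish_job, bot
def snap(n,f):
    c=read_camera(n); cv2.imwrite('pics/'+f+'.png',c['color']); pickle.dump(c,open('pics/'+f+'.pkl','wb')); return c
def load(f): return pickle.load(open('pics/'+f+'.pkl','rb'))
def att(c):
    a=np.array(c['attitude'],float)
    return R.from_rotvec(a).as_matrix() if a.size==3 else (a if a.shape==(3,3) else R.from_quat(a).as_matrix())
def K(c): return np.array([[c['fx'],0,c['cx']],[0,c['fy'],c['cy']],[0,0,1.]])
def ray(c,p):
    u=cv2.undistortPoints(np.array(p,float).reshape(-1,1,2),K(c),np.array(c['dist'],float)).reshape(-1,2)
    return np.c_[u,np.ones(len(u))]@att(c).T
def at_z(c,p,z):
    d=ray(c,p); o=np.array(c['origin']); return o+d*((z-o[2])/d[:,2])[:,None]
def proj(c,X):
    Rm=att(c).T; o=np.array(c['origin']); 
    return cv2.projectPoints(np.array(X,float).reshape(-1,1,3),cv2.Rodrigues(Rm)[0],-Rm@o,K(c),np.array(c['dist'],float))[0].reshape(-1,2)
def totool(pos,target):
    s=readout.read_state(); return R.from_rotvec(s['tcp_rot']).as_matrix().T@(np.array(target)-pos)
E
python3 - <<'E'
from h import *
for n in('top','side'):
    c=snap(n,n+'0'); print(n,c['origin'],c['attitude'],c['fx'])
s=readout.read_state();print(s)
t=cv2.resize(load('top0')['color'],(800,600));cv2.imwrite('pics/top0b.png',t)
t=cv2.resize(load('side0')['color'],(800,600));cv2.imwrite('pics/side0b.png',t)
E
```

```text
top [ 0.40189729 -0.16552906  1.68845873] [-2.15900859  2.16391097 -0.12686384] 442.49018390607455
side [0.48085377 0.7716662  1.18483241] [-0.18588068  2.90084271 -1.07998894] 475.6714114336756
{'time': 0.1, 'q': array([-1.25689587e+00,  2.64662161e-01,  1.60527915e+00, -3.01917951e-05,
        1.27368034e+00, -3.69151250e-02]), 'joint_vel': array([-0.0010919 , -0.00209127, -0.00429904, -0.00010647,  0.00132372,
        0.00061839]), 'joint_torque': array([ 5.06315409e-04, -5.16706252e+01, -3.68589127e+01,  3.54110341e-05,
        6.30219845e-03,  7.65503927e-06]), 'tool_pos': array([ 0.23174107, -0.63324488,  0.22527454]), 'tcp_rot': array([-3.09140907e+00, -5.47902053e-01,  4.84577549e-04]), 'wrist_force': array([-0.7265755 ,  0.25233658, -0.152044  ]), 'torque': array([ 0.01972882,  0.01532642, -0.01048568]), 'grip_force': 0.0, 'width': 1.0002765821999646}
```

View pics/top0b.png

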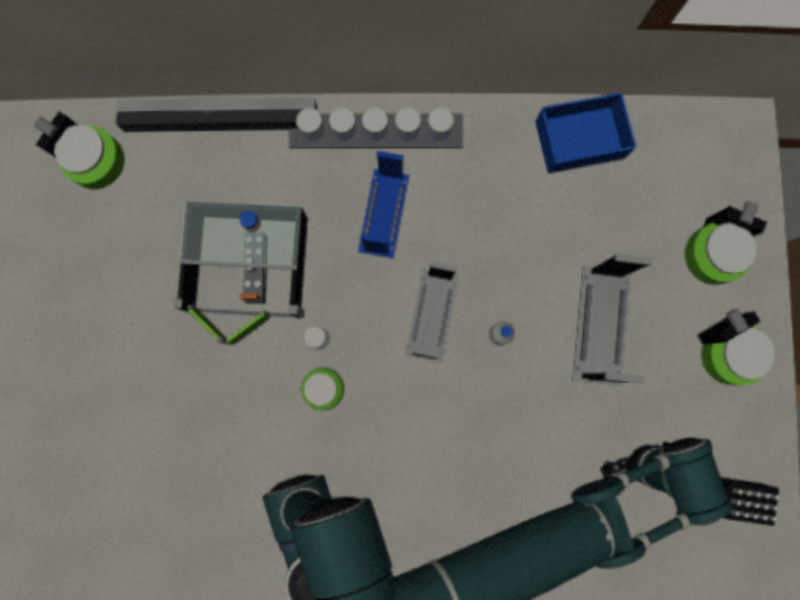

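View pics/side0b.png

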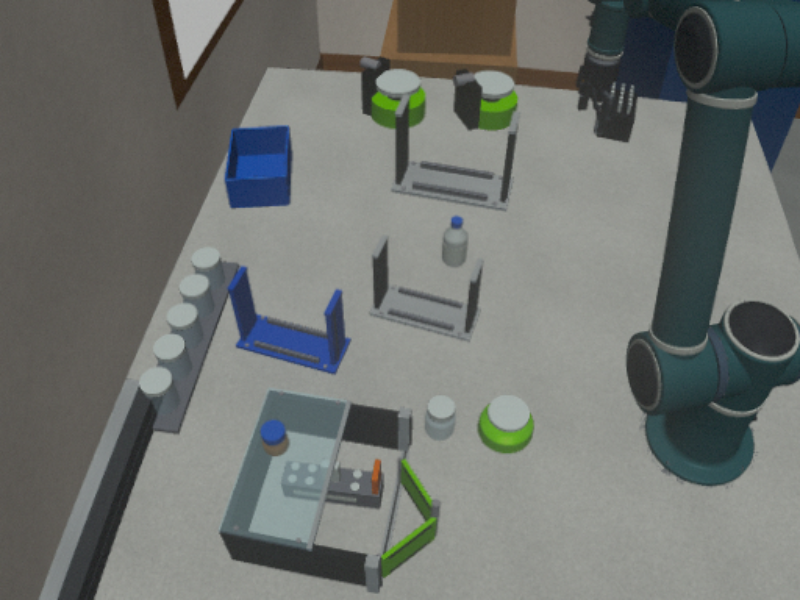

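The candidates for the cradle, in the 800-px top view, are the blue one (384,205), the small grey one (432,312) and the large grey one (603,325). The small grey one fits because it isn't blue, it's the smaller of the two greys, and the bottle (502,332) stands on its -y side. The bay is at (240,260), with the guard's fold near (225,340). The jar is at (315,337) and the shaker at (322,388). I'll confirm in enlarged crops.

```bash
cat >> h.py <<'E'
def crops(f,boxes,s,out):
    im=load(f)['color'];ts=[]
    for u0,v0,u1,v1 in boxes:
        t=cv2.resize(im[v0:v1,u0:u1],None,fx=s,fy=s,interpolation=cv2.INTER_CUBIC)
        for u in range(-(-u0//10)*10,u1,10):
            x=int((u-u0+.5)*s);cv2.line(t,(x,0),(x,6),(0,0,255),1)
            if u%20==0: cv2.putText(t,str(u),(x-9,16),0,.35,(0,0,255),1)
        for v in range(-(-v0//10)*10,v1,10):
            y=int((v-v0+.5)*s);cv2.line(t,(0,y),(6,y),(0,0,255),1)
            if v%20==0: cv2.putText(t,str(v),(8,y+4),0,.35,(0,0,255),1)
        ts.append(t)
    H=max(t.shape[0] for t in ts)
    o=np.hstack([cv2.copyMakeBorder(t,0,H-t.shape[0],0,3,0) for t in ts]);print(o.shape);cv2.imwrite('pics/'+out+'.png',o)
E
python3 - <<'E'
from h import *
crops('top0',[(108,125,208,225),(252,160,307,235)],5,'c1')
crops('side0',[(140,245,285,375),(232,145,312,220)],3.5,'c2')
E
```

```text
(500, 781, 3)
(455, 794, 3)
```

View pics/c1.png

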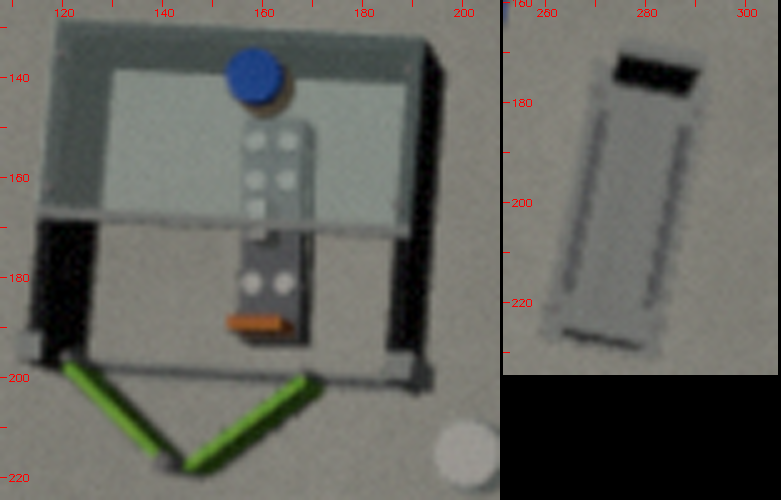

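View pics/c2.png

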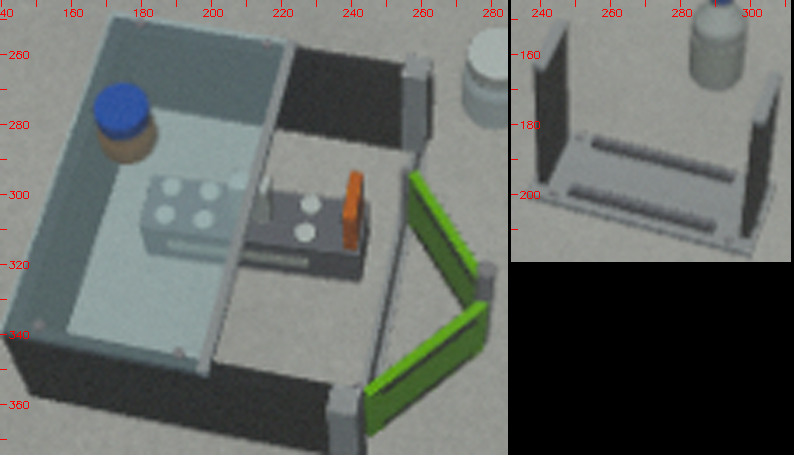

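```bash
cat > m.py <<'E'
from h import *
T=load('top0');S=load('side0')
def tri(a,b):
    A=[];y=[]
    for c,p in((T,a),(S,b)):
        d=ray(c,[p])[0];d/=np.linalg.norm(d);M=np.eye(3)-np.outer(d,d);A.append(M);y.append(M@np.array(c['origin']))
    return np.linalg.lstsq(np.vstack(A),np.hstack(y),rcond=None)[0]
c1=lambda x,y:(108+x/5-.5,125+y/5-.5); c1b=lambda x,y:(252+(x-503)/5-.5,160+y/5-.5)
c2=lambda x,y:(140+x/3.5-.5,245+y/3.5-.5); c2b=lambda x,y:(232+(x-511)/3.5-.5,145+y/3.5-.5)
E
python3 - <<'E'
from m import *
np.set_printoptions(precision=4,suppress=True)
# roof: top view left = +y ; side view: y+ near camera (bottom)
L=tri(c1(40,213),c2(203,373));Rr=tri(c1(410,232),c2(293,45));print('roof L,R tri',L,Rr,np.linalg.norm(L-Rr))
for n,c,a,b in(('top',T,c1(40,213),c1(410,232)),('side',S,c2(203,373),c2(293,45))):
    P=at_z(c,[a,b],.12);d=P[0]-P[1];m=P.mean(0)
    yaw=np.arctan2(-d[0],d[1]);print(n,P,np.linalg.norm(d),np.degrees(yaw), 'origin',m[:2]-.098*np.array([np.cos(yaw),np.sin(yaw)]))
print('hinge',tri(c1(169,465),c2(487,267)),at_z(T,[c1(169,465)],.125),at_z(S,[c2(487,267)],.125))
print('tab top',tri(c1(257,324),c2(353,176)),at_z(T,[c1(257,324)],.1),at_z(S,[c2(353,176)],.1))
a=at_z(T,[c1(228,322),c1(287,324)],.1);print('tab ends top',a)
lt=[c1b(603,112),c1b(570,290),c1b(685,125),c1b(648,305)]
ls=[c2b(570,190),c2b(715,228),c2b(595,143),c2b(735,178)]
for c,l in((T,lt),(S,ls)):
    P=at_z(c,l,.02);print('lips',P,P.mean(0));d=P[0]-P[1]+P[2]-P[3];print(np.degrees(np.arctan2(d[1],d[0])))
for n,p,z in(('jar',c1(467,453),.075),('pot',c1(255,76),.17),('bottle',(502*.64,331*.64),.12),('shaker',(320*.64,389*.64),.062)):
    print(n,at_z(T,[p],z))
E
```

```text
roof L,R tri [0.6685 0.3489 0.1138] [0.6528 0.0777 0.114 ] 0.27174255719403767
top [[0.6676 0.3469 0.12  ]
 [0.6526 0.0767 0.12  ]] 0.2705933642574538 -3.182812776231855 origin [0.5622 0.2173]
side [[0.6673 0.3514 0.12  ]
 [0.6511 0.0816 0.12  ]] 0.2702634919188219 -3.433419629555159 origin [0.5614 0.2224]
hinge [0.4856 0.2472 0.119 ] [[0.4849 0.2457 0.125 ]] [[0.486  0.2501 0.125 ]]
tab top [0.588  0.1865 0.1172] [[0.5886 0.1904 0.1   ]] [[0.5912 0.177  0.1   ]]
tab ends top [[0.5901 0.2117 0.1   ]
 [0.5885 0.1684 0.1   ]]
lips [[ 0.6254 -0.221   0.02  ]
 [ 0.4901 -0.1953  0.02  ]
 [ 0.6153 -0.2833  0.02  ]
 [ 0.4786 -0.254   0.02  ]] [ 0.5523 -0.2384  0.02  ]
-11.422813542029104
lips [[ 0.6247 -0.2163  0.02  ]
 [ 0.4885 -0.1884  0.02  ]
 [ 0.6093 -0.2772  0.02  ]
 [ 0.4748 -0.2506  0.02  ]] [ 0.5493 -0.2331  0.02  ]
-11.387142983929921
jar [[0.4963 0.0394 0.075 ]]
pot [[0.7562 0.1807 0.17  ]]
bottle [[ 0.5043 -0.3941  0.12  ]]
shaker [[0.3732 0.0255 0.062 ]]
```

Fits agree within a few mm: bay origin ≈ (0.562, 0.220) at yaw -3.3°, cradle ≈ (0.551, -0.236) at yaw -11.4°, hinge ≈ (0.4855, 0.248), which means t ≈ 0.75. Roof width (270 mm) and hinge height check out. I'll move to a pose before the hinge with fingers shut.

```bash
cat >> h.py <<'E'
np.set_printoptions(precision=4,suppress=True)
def go(x,y,z,head=None):
    "tool-frame shift (m) and turn (deg) to a tool-down pose with tool x at heading (deg)"
    s=readout.read_state();M=R.from_rotvec(s['tcp_rot']).as_matrix()
    h=np.radians(head) if head is not None else np.arctan2(M[1,0],M[0,0])
    G=np.array([[np.cos(h),np.sin(h),0],[np.sin(h),-np.cos(h),0],[0,0,-1]])
    print('d',M.T@(np.array([x,y,z])-s['tool_pos']),'turn',np.degrees(R.from_matrix(M.T@G).as_rotvec()),'head',np.degrees(np.arctan2(M[1,0],M[0,0])),'t',s['time'],'p',s['tool_pos'],'F',s['wrist_force'],'w',s['width'],s['grip_force'])
B0=np.array([.562,.220]);BY=np.radians(-3.3)
def bay(x,y): return B0+np.array([np.cos(BY)*x-np.sin(BY)*y,np.sin(BY)*x+np.cos(BY)*y])
E
python3 -c "
from h import *
go(.4826,.198,.226,86.7)"
```

```text
d [ 0.5213 -0.6944  0.0007] turn [ -0.1013  -0.0699 -66.5992] head 20.10075768667298 t 0.1 p [ 0.2317 -0.6332  0.2253] F [-0.7266  0.2523 -0.152 ] w 1.0002765821999646 0.0
```

>>> {"api": "jog_arm", "payload": {
  "deltas": [0.24,-0.32,0,0,0,-66.6,-1,0.24,-0.32,0,0,0,-66.6,-1,0.24,-0.32,0,0,0,-66.6,-1,0.24,-0.32,0,0,0,-66.6,-1,0.24,-0.32,0,0,0,-66.6,-1,0.24,-0.32,0,0,0,-66.6,-1,0.24,-0.32,0,0,0,-66.6,-1,0.24,-0.32,0,0,0,-66.6,-1]
}}

```text
time: 0.9
tool_pos: [0.3472, -0.2488, 0.2261]
tcp_rot: [-2.279, -2.162, -0.0]
wrist_force: [0.7, -1.1, 0.8]
width: -0.0
grip_force: 0.0
```

```bash
python3 -c "
from h import *
go(.4826,.198,.226,86.7)"
```

```text
d [0.4534 0.1116 0.0002] turn [-0.0029 -0.0161  0.2649] head 86.96490988799259 t 0.9 p [ 0.3472 -0.2488  0.2261] F [ 0.6602 -1.101   0.8211] w -6.964644416023355e-05 0.0
```

>>> {"api": "jog_arm", "payload": {
  "deltas": [0.4,0.11,0,0,0,0,-1,0.4,0.11,0,0,0,0,-1,0.4,0.11,0,0,0,0,-1,0.4,0.11,0,0,0,0,-1,0.4,0.11,0,0,0,0,-1,0.4,0.11,0,0,0,0,-1,0.4,0.11,0,0,0,0,-1,0.4,0.11,0,0,0,0,-1]
}}

```text
time: 1.7
tool_pos: [0.4754, 0.1302, 0.2263]
tcp_rot: [2.284, 2.157, -0.0]
wrist_force: [1.3, -1.1, -0.0]
width: -0.003
grip_force: 0.0
```

```bash
python3 -c "
from h import *
go(.4826,.198,.112,86.7)
c=snap('wrist','w1');print(c['origin'],c['attitude'])
t=cv2.resize(c['color'],(800,600));cv2.imwrite('pics/w1b.png',t)"
```

```text
d [0.0681 0.0034 0.1142] turn [0.     0.0134 0.0347] head 86.73467619707506 t 1.7 p [0.4754 0.1302 0.2263] F [ 1.3254 -1.1227 -0.0053] w -0.003412254258031299 0.0
[0.4803 0.2091 0.3725] [ 2.8294 -0.0811 -0.0135]
```

View pics/w1b.png

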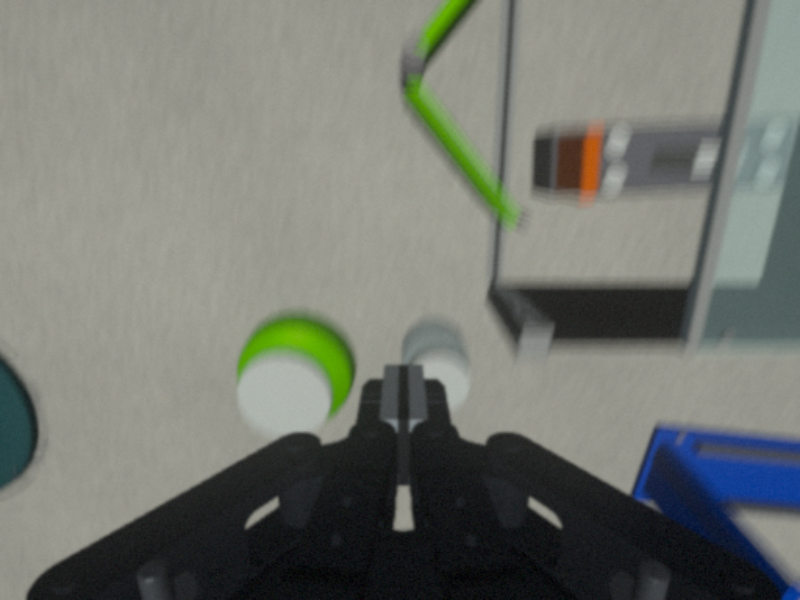

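The wrist view shows the hinge top at about (413,48), the tab's top face at about (593,162), the grip's white top at about (706,158), and the jar and shaker near the fingers but below them. Next I'll work out these positions.

```bash
python3 -c "
from h import *
c=load('w1');f=lambda *p:[(x*.64-.2,y*.64-.2) for x,y in p]
print('hinge',at_z(c,f((413,48)),.125)); print('tab',at_z(c,f((593,122),(593,203),(593,162)),.1)); print('grip',at_z(c,f((706,158)),.1))
print('cass front bottom/top L/R',at_z(c,f((534,133),(536,193)),.05))
print('jar',at_z(c,f((438,382)),.075),'roof edge',at_z(c,f((755,0),(695,350)),.12))
print([bay(-.115*np.sin(t),.115-.115*np.cos(t)) for t in (.75,1.0,1.25,1.5)])
"
```

```text
hinge [[0.488  0.2609 0.125 ]]
tab [[0.5898 0.2227 0.1   ]
 [0.5929 0.1768 0.1   ]
 [0.5913 0.2006 0.1   ]]
grip [[0.6584 0.1996 0.1   ]]
cass front bottom/top L/R [[0.57   0.2202 0.05  ]
 [0.5725 0.18   0.05  ]]
jar [[0.4969 0.0485 0.075 ]] roof edge [[0.6602 0.2756 0.12  ]
 [0.6553 0.0854 0.12  ]]
[array([0.4855, 0.2553]), array([0.4684, 0.2783]), array([0.4576, 0.3049]), array([0.4536, 0.3333])]
```

>>> {"api": "jog_arm", "payload": {
  "deltas": [0.068,0.003,0.02,0,0,0,-1,0.068,0.003,0.06,0,0,0,-1,0.068,0.003,0.1,0,0,0,-1,0.068,0.003,0.114,0,0,0,-1,0.068,0.003,0.114,0,0,0,-1,0.068,0.003,0.114,0,0,0,-1]
}}

```text
time: 2.35
tool_pos: [0.4832, 0.1954, 0.1137]
tcp_rot: [2.285, 2.155, 0.002]
wrist_force: [0.4, 0.7, 1.0]
width: 0.006
grip_force: 0.0
```

>>> {"api": "jog_arm", "payload": {
  "deltas": [0.015,0,0,0,0,0,-1,0.03,0,0,0,0,0,-1,0.042,-0.01,0,0,0,0,-1,0.054,-0.018,0,0,0,0,-1,0.064,-0.024,0,0,0,0,-1,0.074,-0.029,0,0,0,0,-1,0.083,-0.032,0,0,0,0,-1,0.091,-0.034,0,0,0,0,-1]
}}

```text
time: 3.15
tool_pos: [0.4525, 0.2892, 0.1119]
tcp_rot: [-2.284, -2.157, 0.002]
wrist_force: [-1.0, -2.3, 0.1]
width: 0.002
grip_force: 1.0
```

>>> {"api": "jog_arm", "payload": {
  "deltas": [0.006,-0.001,0,0,0,0,-1,0.012,-0.002,0,0,0,0,-1,0.016,-0.002,0,0,0,0,-1,0.018,-0.002,0,0,0,0,-1,0.018,-0.002,0,0,0,0,-1]
}}

```text
time: 3.65
tool_pos: [0.4534, 0.3072, 0.1128]
tcp_rot: [2.285, 2.156, 0.002]
wrist_force: [-0.1, -0.5, -0.3]
width: -0.004
grip_force: 0.0
```

```bash
python3 -c "
from h import *
go(.4525,.315,.112,86.7)
c=snap('top','top1');crops('top1',[(100,125,220,235)],5,'c3')"
```

```text
d [ 0.0077 -0.0013  0.0008] turn [ 0.0628 -0.061  -0.0067] head 86.6933110059424 t 3.65 p [0.4534 0.3072 0.1128] F [-0.1332 -0.5011 -0.2586] w -0.0035634492318863922 0.0
(550, 603, 3)
```

View pics/c3.png

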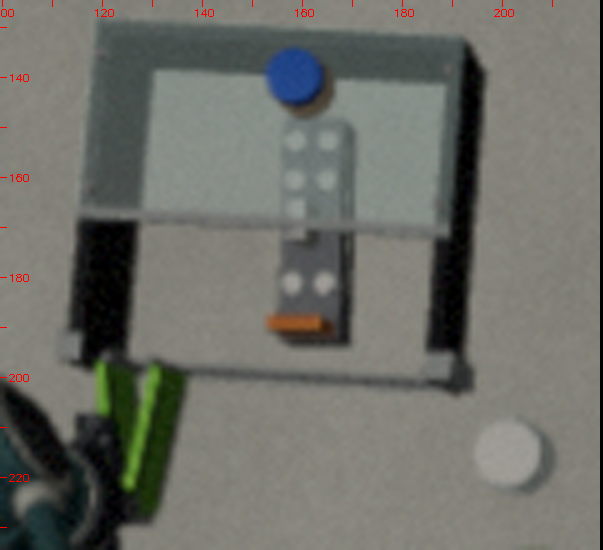

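The guard is nearly folded back. The second panel still slants from (130,197) to (125,222), and there's no stop force yet, so I'll push on.

>>> {"api": "jog_arm", "payload": {
  "deltas": [0.004,0,0,0,0,0,-1,0.008,0,0,0,0,0,-1,0.012,0,0,0,0,0,-1,0.012,0,0,0,0,0,-1]
}}

```text
time: 4.1
tool_pos: [0.4532, 0.3161, 0.1124]
tcp_rot: [2.28, 2.156, -0.008]
wrist_force: [-0.6, -10.1, 4.5]
width: -0.004
grip_force: 5.2
```

>>> {"api": "jog_arm", "payload": {
  "deltas": [-0.03,0,0,0,0,0,-1,-0.05,0,-0.04,0,0,0,0.2,-0.07,0.02,-0.09,0,0,0,0.2,-0.1,0.06,-0.09,0,0,0,0.2,-0.13,0.1,-0.09,0,0,0,0.2,-0.13,0.14,-0.09,0,0,0,0.2,-0.13,0.14,-0.09,0,0,0,0.2,-0.13,0.14,-0.09,0,0,0,0.2]
}}

```text
time: 4.9
tool_pos: [0.5864, 0.1806, 0.2019]
tcp_rot: [-2.285, -2.154, 0.001]
wrist_force: [-0.8, 0.2, -0.7]
width: 0.596
grip_force: 0.0
```

```bash
python3 -c "
from h import *
go(.5905,.188,.078,86.7)
c=snap('wrist','w2');t=cv2.resize(c['color'],(800,600));cv2.imwrite('pics/w2b.png',t)"
```

```text
d [0.0076 0.0038 0.1239] turn [-0.0481 -0.0159 -0.0808] head 86.61914411813517 t 4.9 p [0.5864 0.1806 0.2019] F [-0.7839  0.2232 -0.6532] w 0.5963612159348811 0.0
```

View pics/w2b.png

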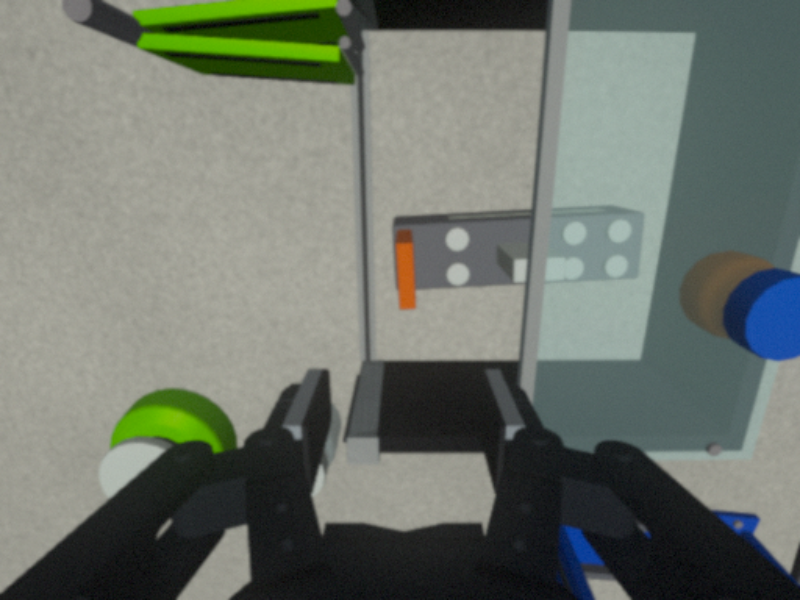

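The guard is folded back, with both panels near-parallel at (240,30). The tab's top face runs from (404,242) to (407,309), and the box edges run along (395,218)-(640,207).

```bash
python3 -c "
from h import *
c=load('w2');f=lambda *p:[(x*.64-.2,y*.64-.2) for x,y in p]
P=at_z(c,f((404,242),(407,309)),.1);print(P,P.mean(0),np.degrees(np.arctan2(*(P[0]-P[1])[[1,0]])))
P=at_z(c,f((395,218),(530,212)),.05);print('edge',P,np.degrees(np.arctan2(*(P[1]-P[0])[[1,0]])))
print('grip',at_z(c,f((521,269)),.1), 'hinge',at_z(c,f((78,8)),.125))
"
```

```text
[[0.589  0.2144 0.1   ]
 [0.5884 0.1747 0.1   ]] [0.5887 0.1945 0.1   ] 89.1696091902558
edge [[0.5835 0.2217 0.05  ]
 [0.6729 0.2205 0.05  ]] -0.8006418687992569
grip [[0.6549 0.195  0.1   ]] hinge [[0.4511 0.3326 0.125 ]]
```

>>> {"api": "jog_arm", "payload": {
  "deltas": [0.007,0,0,0,0,-2.5,0.2,0.007,0,0.04,0,0,-2.5,0.2,0.007,0,0.06,0,0,-2.5,0.2,0.007,0,0.06,0,0,-2.5,0.2]
}}

```text
time: 5.35
tool_pos: [0.5817, 0.1879, 0.1386]
tcp_rot: [-2.232, -2.205, 0.01]
wrist_force: [-0.9, -0.5, -0.4]
width: 0.598
grip_force: 0.0
```

```bash
python3 -c "
from h import *
go(.589,.193,.078,89.2)"
```

```text
d [0.0053 0.0077 0.0606] turn [-0.4294  0.1088  0.0898] head 89.29021416722863 t 5.35 p [0.5817 0.1879 0.1386] F [-0.9474 -0.5441 -0.4381] w 0.5984153561815898 0.0
```

>>> {"api": "jog_arm", "payload": {
  "deltas": [0.005,0.007,0.01,0,0,0,0.2,0.005,0.007,0.04,0,0,0,0.2,0.005,0.007,0.06,0,0,0,0.2,0.005,0.007,0.06,0,0,0,0.2,0.005,0.007,0.06,0,0,0,-1,0.005,0.007,0.06,0,0,0,-1,0.005,0.007,0.06,0,0,0,-1,0.005,0.007,0.06,0,0,0,-1],
  "squeeze": 30
}}

```text
time: 6.15
tool_pos: [0.5939, 0.1933, 0.0846]
tcp_rot: [2.237, 2.205, 0.004]
wrist_force: [-3.0, 0.9, 5.8]
width: 0.104
grip_force: 31.6
```

>>> {"api": "jog_arm", "payload": {
  "deltas": [0,-0.01,-0.002,0,0,0,-1,0,-0.03,-0.002,0,0,0,-1,0,-0.05,-0.002,0,0,0,-1,0,-0.07,-0.002,0,0,0,-1,0,-0.09,-0.002,0,0,0,-1,0,-0.11,-0.002,0,0,0,-1,0,-0.13,-0.002,0,0,0,-1,0,-0.14,-0.002,0,0,0,-1]
}}

```text
time: 6.95
tool_pos: [0.4522, 0.1945, 0.0848]
tcp_rot: [2.236, 2.206, 0.002]
wrist_force: [1.3, -0.1, -2.6]
width: 0.108
grip_force: 30.6
```

>>> {"api": "jog_arm", "payload": {
  "deltas": [0,0,0,0,0,0,-1,0,0,0,0,0,0,-0.3,0,0,0,0,0,0,0.0,0,0,0,0,0,0,0.0,0,0,0,0,0,0,0.0,0,0,-0.05,0,0,0,0,0,0,-0.1,0,0,0,0.2,0,0,-0.12,0,0,0,0.2]
}}

```text
time: 7.75
tool_pos: [0.4562, 0.1956, 0.2098]
tcp_rot: [2.235, 2.203, 0.011]
wrist_force: [0.4, 0.0, 0.6]
width: 0.597
grip_force: 0.0
```

```bash
python3 -c "
from h import *
go(.53,.191,.2,-1)
c=snap('top','top2');crops('top2',[(100,125,220,235)],5,'c4')
c=snap('wrist','w3');t=cv2.resize(c['color'],(800,600));cv2.imwrite('pics/w3b.png',t)"
```

```text
d [-0.0036  0.0738  0.0103] turn [ 0.2016 -0.4526 90.1868] head 89.18785511640989 t 7.75 p [0.4562 0.1956 0.2098] F [0.4003 0.0335 0.5911] w 0.5973174247000945 0.0
(550, 603, 3)
```

View pics/w3b.png

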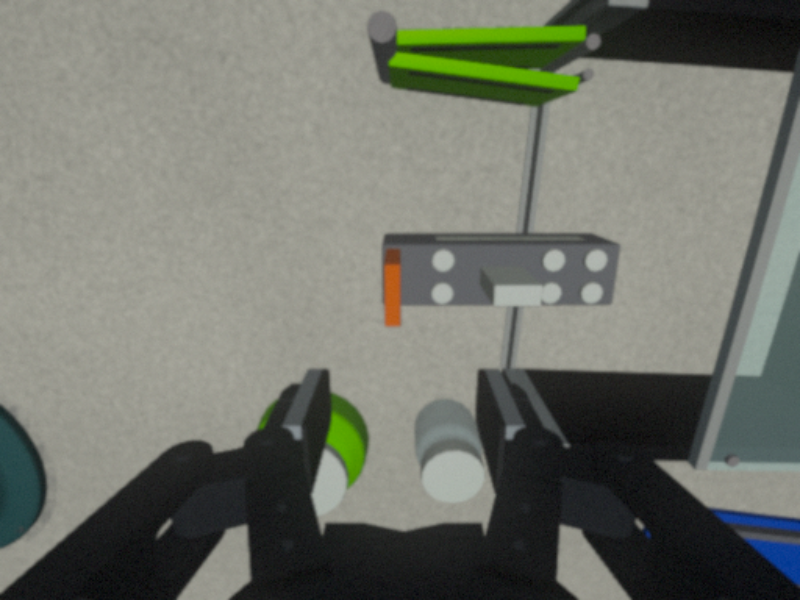

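The cassette is out and standing free. The grip's top face is centred at (518,294) and the tab's top at (392,294). The guard is still folded and the jar and shaker haven't moved.

```bash
python3 -c "
from h import *
c=load('w3');f=lambda *p:[(x*.64-.2,y*.64-.2) for x,y in p]
g,t=at_z(c,f((518,294),(392.5,294)),.1);print('grip',g,'tab',t,np.linalg.norm(g-t),np.degrees(np.arctan2(*(g-t)[[1,0]])))
E=at_z(c,f((385,304),(612,304)),.05);print(E,np.degrees(np.arctan2(*(E[1]-E[0])[[1,0]])))
d=g[:2]-B0;print('bay x',d@[np.cos(BY),np.sin(BY)])
T=load('top2');print('top tab',at_z(T,[(100+255/5,125+400/5)],.1))
go(g[0],g[1],.2,-1)"
```

```text
grip [0.5286 0.1955 0.1   ] tab [0.4524 0.1968 0.1   ] 0.0762734311881013 -1.0046799507416464
[[0.4458 0.1743 0.05  ]
 [0.6125 0.1713 0.05  ]] -1.0287295751700487
bay x -0.03191716602462164
top tab [[0.5315 0.2179 0.1   ]]
d [0.0008 0.072  0.01  ] turn [ 0.2369 -0.5278 90.1874] head 89.18884273310395 t 7.85 p [0.4565 0.1957 0.2093] F [ 0.4041  0.186  -0.1724] w 0.5970613407990218 0.0
```

>>> {"api": "jog_arm", "payload": {
  "deltas": [0,0.072,0,0,0,90,0.2,0,0.072,0,0,0,90,0.2,0,0.072,0,0,0,90,0.2,0,0.072,0,0,0,90,0.2,0,0.072,0,0,0,90,0.2,0,0.072,0,0,0,90,0.2,0,0.072,0,0,0,90,0.2,0,0.072,0,0,0,90,0.2]
}}

```text
time: 8.65
tool_pos: [0.5243, 0.1932, 0.2022]
tcp_rot: [3.093, 0.548, -0.005]
wrist_force: [0.2, 0.3, -0.5]
width: 0.6
grip_force: 0.0
```

```bash
python3 -c "
from h import *
go(.529,.195,.12,-1)"
```

```text
d [ 0.0053 -0.0001  0.0822] turn [ 0.0287  0.1947 21.0797] head 20.079747397915977 t 8.65 p [0.5243 0.1932 0.2022] F [ 0.1547  0.2779 -0.5003] w 0.6001474691100268 0.0
```

>>> {"api": "jog_arm", "payload": {
  "deltas": [0.005,0,0,0,0,21,0.2,0.005,0,0.03,0,0,21,0.2,0.005,0,0.07,0,0,21,0.2,0.005,0,0.075,0,0,21,0.2,0.005,0,0.075,0,0,21,0.2,0.005,0,0.075,0,0,21,0.2]
}}

```text
time: 9.25
tool_pos: [0.5305, 0.1955, 0.1303]
tcp_rot: [-3.141, 0.013, -0.001]
wrist_force: [-0.0, -0.2, 0.3]
width: 0.602
grip_force: 0.0
```

```bash
python3 -c "
from h import *
go(.529,.195,.08,-1)"
```

```text
d [-0.0016  0.0006  0.0503] turn [-0.0161 -0.0472  0.5098] head -0.4902284788819433 t 9.25 p [0.5305 0.1955 0.1303] F [-0.0377 -0.1845  0.2936] w 0.6019722779194154 0.0
```

>>> {"api": "jog_arm", "payload": {
  "deltas": [-0.001,0,0.03,0,0,0.5,0.2,-0.001,0,0.048,0,0,0.5,0.2,-0.001,0,0.048,0,0,0.5,0.2,-0.001,0,0.048,0,0,0.5,-1,-0.001,0,0.048,0,0,0.5,-1,-0.001,0,0.048,0,0,0.5,-1,-0.001,0,0.048,0,0,0.5,-1,-0.001,0,0.048,0,0,0.5,-1],
  "squeeze": 60
}}

```text
time: 10.05
tool_pos: [0.5306, 0.1954, 0.0838]
tcp_rot: [-3.141, 0.028, -0.006]
wrist_force: [-0.2, -3.0, 6.5]
width: 0.139
grip_force: 60.1
```

```bash
python3 -c "
from h import *
go(.551,-.236,.27,-11.4)"
```

```text
d [ 0.0289  0.4309 -0.1863] turn [-0.0441 -0.2117 10.3619] head -1.0381339761379154 t 10.05 p [0.5306 0.1954 0.0838] F [-0.1541 -3.0174  6.4777] w 0.13896105527083163 60.14848709106445
```

>>> {"api": "jog_arm", "payload": {
  "deltas": [0,0,-0.01,0,0,0,-1,0,0,-0.03,0,0,0,-1,0,0,-0.06,0,0,0,-1,0,0,-0.09,0,0,0,-1,0,0,-0.12,0,0,0,-1,0,0,-0.15,0,0,0,-1,0,0,-0.18,0,0,0,-1,0,0,-0.19,0,0,0,-1]
}}

```text
time: 10.85
tool_pos: [0.5301, 0.196, 0.2752]
tcp_rot: [-3.139, 0.029, -0.008]
wrist_force: [0.1, 0.3, -4.9]
width: 0.144
grip_force: 58.9
```

>>> {"api": "jog_arm", "payload": {
  "deltas": [0.002,0.03,-0.005,0,0,1,-1,0.006,0.07,-0.005,0,0,2,-1,0.01,0.11,-0.005,0,0,4,-1,0.014,0.15,-0.005,0,0,6,-1,0.018,0.19,-0.005,0,0,7,-1,0.02,0.23,-0.005,0,0,9,-1,0.02,0.26,-0.005,0,0,10.4,-1,0.02,0.28,-0.005,0,0,10.4,-1]
}}

```text
time: 11.65
tool_pos: [0.5424, -0.087, 0.2745]
tcp_rot: [3.125, -0.317, -0.005]
wrist_force: [0.8, -0.5, -4.9]
width: 0.146
grip_force: 59.0
```

```bash
python3 -c "
from h import *
go(.551,-.236,.27,-11.4)"
```

```text
d [0.0384 0.1442 0.0044] turn [ 0.0228  0.1828 -0.1896] head -11.589608277637844 t 11.65 p [ 0.5424 -0.087   0.2745] F [ 0.8034 -0.4884 -4.938 ] w 0.1463975478048045 58.99133563041687
```

>>> {"api": "jog_arm", "payload": {
  "deltas": [0.038,0.02,0.004,0,0,0,-1,0.038,0.02,0.004,0,0,0,-1,0.038,0.02,0.004,0,0,0,-1,0.038,0.02,0.004,0,0,0,-1,0.038,0.02,0.004,0,0,0,-1]
}}

```text
time: 12.15
tool_pos: [0.5763, -0.1113, 0.2721]
tcp_rot: [-3.126, 0.312, 0.001]
wrist_force: [-1.1, 0.6, -5.1]
width: 0.14
grip_force: 58.9
```

```bash
python3 -c "
from h import *
go(.551,-.236,.27,-11.4)
c=snap('wrist','w4');print(c['origin'])
t=cv2.resize(c['color'],(800,600),interpolation=cv2.INTER_CUBIC);cv2.imwrite('pics/w4b.png',t)"
```

```text
d [-0.0001  0.1273  0.002 ] turn [-0.0153  0.0554 -0.0076] head -11.40757390076457 t 12.15 p [ 0.5763 -0.1113  0.2721] F [-1.0755  0.6378 -5.1309] w 0.14010948066879003 58.889785408973694
[ 0.654  -0.1265  0.4183]
```

View pics/w4b.png

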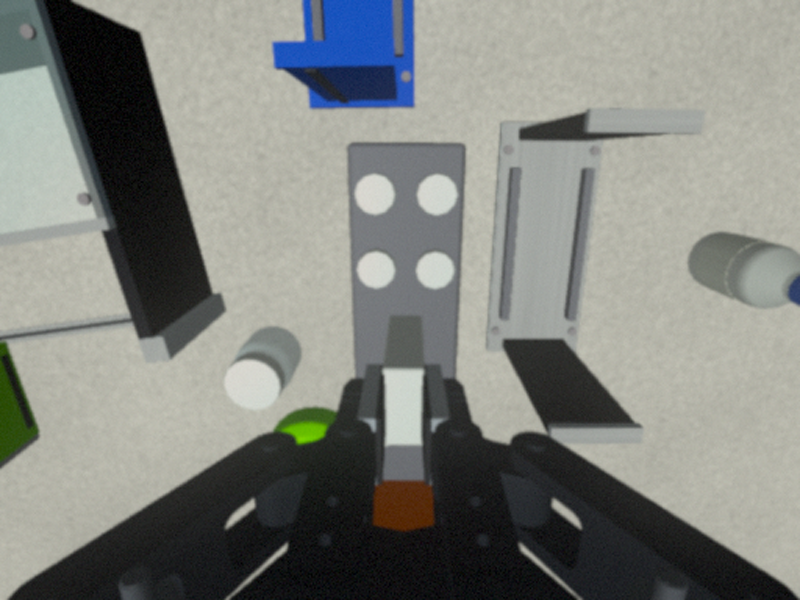

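The wrist view shows the small grey cradle with bolts at (508,150), (594,151), (572,331) and (495,330), and lips (517,168)-(505,320) and (589,169)-(572,320). The box's far top edge runs (349,145)-(465,145).

```bash
python3 -c "
from h import *
c=load('w4');f=lambda *p:[(x*.64-.2,y*.64-.2) for x,y in p]
b=at_z(c,f((508,150),(495,330),(594,151),(572,331)),.008);print(b,'bolt c',b.mean(0))
l=at_z(c,f((517,168),(505,320),(589,169),(572,320)),.02);print(l,'lip c',l.mean(0))
for P in(b,l):
  d=P[0]-P[1]+P[2]-P[3];print('yaw',np.degrees(np.arctan2(d[1],d[0])),np.linalg.norm(P[0]-P[2]),np.linalg.norm(P[0]-P[1]))
u=at_z(c,f((588,133),(702,133),(548,428),(640,426)),.166);print('upr',u,u.mean(0))
e=at_z(c,f((349,145),(465,145)),.238);m=e.mean(0);print('cass end',e,m,np.linalg.norm(e[0]-e[1]))
h=np.radians(-11.4);s=readout.read_state();M=R.from_rotvec(s['tcp_rot']).as_matrix()
print('in tool',M.T@(m-s['tool_pos']))
k=at_z(c,f((352,260),(461,260)),.238);km=k.mean(0);print('mid2 tool',M.T@(km-s['tool_pos']))
go(*((b.mean(0)+l.mean(0))[:2]/2),.27,-11.4)
"
```

```text
[[ 0.6413 -0.217   0.008 ]
 [ 0.4758 -0.1826  0.008 ]
 [ 0.6258 -0.2912  0.008 ]
 [ 0.4595 -0.2576  0.008 ]] bolt c [ 0.5506 -0.2371  0.008 ]
[[ 0.6255 -0.22    0.02  ]
 [ 0.4892 -0.1917  0.02  ]
 [ 0.6126 -0.281   0.02  ]
 [ 0.4765 -0.2547  0.02  ]] lip c [ 0.551  -0.2368  0.02  ]
yaw -11.57232652089168 0.07576499929973977 0.1690284647092385
yaw -11.333864552353651 0.062305555683808425 0.13915766039904368
upr [[ 0.6465 -0.2253  0.166 ]
 [ 0.6348 -0.286   0.166 ]
 [ 0.4686 -0.186   0.166 ]
 [ 0.4576 -0.2461  0.166 ]] [ 0.5519 -0.2358  0.166 ]
cass end [[ 0.6622 -0.1068  0.238 ]
 [ 0.6534 -0.1503  0.238 ]] [ 0.6578 -0.1286  0.238 ] 0.044421423947372404
in tool [0.0832 0.0009 0.0344]
mid2 tool [0.0382 0.0008 0.0344]
d [-0.0004  0.1283  0.0024] turn [-0.0075  0.0158  0.0019] head -11.398080108308644 t 12.2 p [ 0.5765 -0.1113  0.2724] F [ 0.2812 -0.2863 -4.2832] w 0.13915160495438833 58.88997137546539
```

>>> {"api": "jog_arm", "payload": {
  "deltas": [0.001,0.03,0,0,0,0,-1,0.001,0.065,0,0,0,0,-1,0.001,0.1,0,0,0,0,-1,0.001,0.127,0,0,0,0,-1,0.001,0.127,0,0,0,0,-1,0.001,0.127,0,0,0,0,-1,0.001,0.127,0,0,0,0,-1]
}}

```text
time: 12.9
tool_pos: [0.5528, -0.2357, 0.2727]
tcp_rot: [-3.126, 0.312, -0.0]
wrist_force: [0.1, -0.3, -4.2]
width: 0.144
grip_force: 59.1
```

```bash
python3 -c "
from h import *
h=np.radians(-11.4);o=np.array([.551,-.2368])+.0018*np.array([np.cos(h),np.sin(h)])-.0009*np.array([np.sin(h),-np.cos(h)]);print(o)
for i in range(3):
  go(*o,.0918,-11.4);read_camera('side')"
```

```text
[ 0.5529 -0.2363]
d [0.0002 0.0006 0.1809] turn [-0.0308 -0.0133 -0.0138] head -11.413763133897941 t 12.9 p [ 0.5528 -0.2357  0.2727] F [ 0.1087 -0.3205 -4.1529] w 0.14353789210817264 59.14137125015259
d [0.0002 0.0007 0.1808] turn [-0.0225 -0.0122  0.0153] head -11.384735040086328 t 12.95 p [ 0.5529 -0.2356  0.2726] F [ 0.6118 -1.0898 -4.4679] w 0.1400233667659662 59.14194881916046
d [0.0001 0.0007 0.1808] turn [-0.0166 -0.0104  0.0279] head -11.372143441945797 t 13.0 p [ 0.5529 -0.2356  0.2726] F [-0.1078  0.2524 -4.5596] w 0.13858922004432675 59.14200782775879
```

Aligned within 1 mm. I'll lower most of the way.

>>> {"api": "jog_arm", "payload": {
  "deltas": [0,0.0007,0.015,0,0,0,-1,0,0.0007,0.04,0,0,0,-1,0,0.0007,0.065,0,0,0,-1,0,0.0007,0.09,0,0,0,-1,0,0.0007,0.115,0,0,0,-1,0,0.0007,0.14,0,0,0,-1,0,0.0007,0.155,0,0,0,-1,0,0.0007,0.155,0,0,0,-1]
}}

```text
time: 13.85
tool_pos: [0.55, -0.2359, 0.1136]
tcp_rot: [-3.124, 0.313, 0.01]
wrist_force: [-0.4, -0.3, -4.4]
width: 0.144
grip_force: 59.1
```

```bash
python3 -c "
from h import *
go(.5529,-.2363,.0918,-11.4)"
```

```text
d [ 0.0031 -0.0002  0.0218] turn [-0.0995  0.3933 -0.0318] head -11.431470138264766 t 13.85 p [ 0.55   -0.2359  0.1136] F [-0.4478 -0.3216 -4.3579] w 0.1435634674219479 59.10193741321564
```

>>> {"api": "jog_arm", "payload": {
  "deltas": [0,0,0.006,0,0,0,-1,0,0,0.01,0,0,0,-1,0,0,0.014,0,0,0,-1,0,0,0.016,0,0,0,-1,0,0,0.016,0,0,0,-1,0,0,0.016,0,0,0,-1]
}}

```text
time: 14.45
tool_pos: [0.5527, -0.2376, 0.1018]
tcp_rot: [3.126, -0.314, 0.001]
wrist_force: [-0.8, -0.3, -5.0]
width: 0.143
grip_force: 59.1
```

```bash
python3 -c "
from h import *
go(.5529,-.2363,.0918,-11.4)"
```

```text
d [-0.0001 -0.0013  0.01  ] turn [ 0.0071 -0.0267 -0.0585] head -11.45854477741023 t 14.45 p [ 0.5527 -0.2376  0.1018] F [-0.8372 -0.3207 -5.047 ] w 0.14334352494222963 59.12050902843475
```

>>> {"api": "jog_arm", "payload": {
  "deltas": [0,-0.001,0.002,0,0,0,-1,0,-0.001,0.004,0,0,0,-1,0,-0.001,0.006,0,0,0,-1,0,-0.001,0.008,0,0,0,-1,0,-0.001,0.009,0,0,0,-1,0,-0.001,0.01,0,0,0,-1,0,-0.001,0.01,0,0,0,-1,0,-0.001,0.01,0,0,0,-1]
}}

```text
time: 15.25
tool_pos: [0.5534, -0.2368, 0.0923]
tcp_rot: [3.125, -0.314, 0.002]
wrist_force: [0.5, -0.7, -0.3]
width: 0.143
grip_force: 59.7
```

>>> {"api": "jog_arm", "payload": {
  "deltas": [0,0,0,0,0,0,-0.4,0,0,0,0,0,0,0,0,0,0,0,0,0,0.2,0,0,0,0,0,0,0.2,0,0,0,0,0,0,0.2,0,0,-0.03,0,0,0,0.2,0,0,-0.08,0,0,0,0.2,0,0,-0.12,0,0,0,0.2]
}}

```text
time: 16.05
tool_pos: [0.5528, -0.2365, 0.2131]
tcp_rot: [3.126, -0.314, 0.0]
wrist_force: [1.1, -0.9, 0.1]
width: 0.598
grip_force: 0.0
```

>>> {"api": "jog_arm", "payload": {
  "deltas": [0,0,-0.06,0,0,0,0.2,0,0,-0.06,0,0,0,0.2,0,-0.05,-0.06,0,0,0,0.2,0,-0.1,-0.06,0,0,0,0.2,0,-0.13,-0.06,0,0,0,0.2,0,-0.13,-0.06,0,0,0,0.2,0,-0.13,-0.06,0,0,0,0.2]
}}

```text
time: 16.75
tool_pos: [0.5784, -0.1086, 0.271]
tcp_rot: [3.126, -0.311, -0.001]
wrist_force: [0.4, -1.2, -0.1]
width: 0.6
grip_force: 0.0
```

```bash
python3 -c "
from h import *
c=snap('wrist','w5');s=snap('side','s5')
a=cv2.resize(c['color'],(800,600))[:,:]; a=cv2.resize(c['color'][:300,180:],(500,452)); b=cv2.resize(s['color'][130:380,140:310],(300,441))
b=cv2.copyMakeBorder(b,0,11,0,0,0);cv2.imwrite('pics/f.png',np.hstack([a,b]));go(.55,-.23,.2)"
```

```text
d [-0.0038  0.1233  0.0711] turn [0.0323 0.0318 0.    ] head -11.482397175704238 t 16.85 p [ 0.5783 -0.1099  0.2711] F [-0.4726  0.0697  0.0818] w 0.6015610573492172 0.0
```

View pics/f.png

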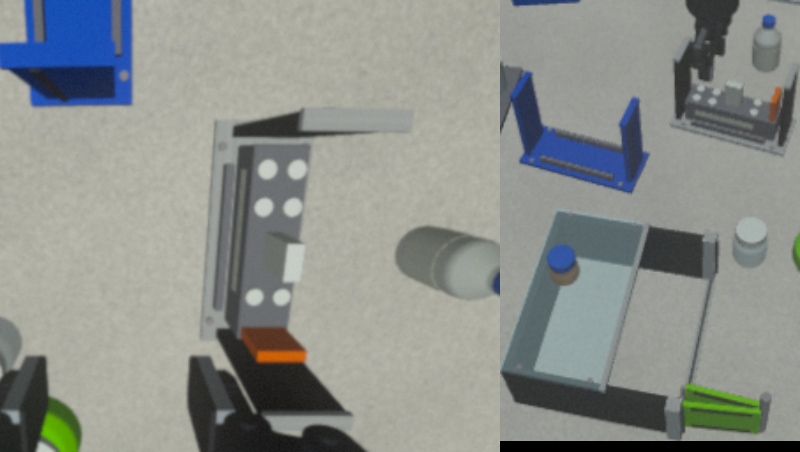

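The cassette lies flat and parallel between the uprights, centred near (265,235) in the left crop. The guard is folded back at (725,405) in the right crop, and the pot, jar and bottle stand in place. I'll hand it in.

```bash
python3 -c "
from h import *
print(finish_job())"
```

```text
the job is handed in; nothing more can be done
None
```

I handed the job in at about 17 s of the 62 s allowed, with the guard folded to its stop, the cassette seated and released in the small grey cradle, and the jar, bottle and pot standing where they were with the shaker never touched; no verdict came back.

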